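# Load the car-battery charger, refit its dial knob and hold it pressed to start

### The job

Start a charge: slide the red battery pack out of the foam block and down into the bay of the charger until it is fully home, and let go of it. Then fit the loose black dial knob onto the charger's D-shaped spindle (its white line lies over the flat of the spindle), push it right down onto the disc and press the dial in to its stop. Finish while still holding the dial pressed in; leave the other packs and the parts on the bench alone.

Things in the scene. Friction and masses are not known exactly. Their poses are not given: they have to be found in the camera images.
- pack_red: Red hard-case battery pack to be charged, 70 (x) x 22 (y) x 100 (z) mm, 0.2 kg, standing upright on its 70 x 22 mm underside in one of the three pockets of the dark foam block. Origin: centre of the underside; z up. It goes into the bay either way round.
- pack_green: Green pack of the same size, stays in its pocket of the foam block. Origin: centre of the underside.
- pack_white: White pack of the same size, stays in its pocket of the foam block. Origin: centre of the underside.
- foam_rack: Dark grey block, fixed, 100 (x) x 190 (y) x 40 (z) mm, with three pockets, 78 x 28 mm, 30 mm deep, 55 mm apart along y, in which the packs stand 70 mm proud. Origin: centre of the underside, on the mat.
- charger: Light grey charger, fixed, 160 (x) x 240 (y) x 60 (z) mm, on the 3 mm blue mat. Origin: centre of the underside, z up. Seen from the robot, the bay opens in its flat top on the left (+y), the dial spindle stands on the right (-y), a flat display beyond it.
- bay_floor (a point): Centre of the floor of the charger's bay, an upright slot 72 (along this point's x) x 24 mm (y), 40 mm deep below the charger's flat top, with a 2 mm bevel at its mouth. Axes as the charger's, z up. A pack fully home stands on this floor, 60 mm proud of the top.
- knob: Loose black knob, 45 g, bore down on the mat: skirt 40 mm wide, 14 mm high; above it a round grip 30 mm wide, up to 36 mm above the underside. D-shaped bore in the underside: 11.6 mm wide, 14 mm deep, its flat 3 mm from the axis on the +x side. A white line on top and skirt runs from the axis to +x. Origin: centre of the underside, z up.
- spindle_seat (a point): On the axis of the upright steel D-spindle, on top of its dark disc (52 mm wide, 9 mm above the charger's top when out), where the knob's underside rests. Spindle: 12 mm above this point, diameter 10 mm, tip bevelled 2 mm, flat 2.2 mm from the axis on the +x side, like a white mark on the disc. Knob's x must match this x within 0.15 rad. Sinks when pressed; turns stiffly (0.08 N m).
- spindle (a joint): How far the dial is pressed in, m: 0 = out, 0.004 = in to its stop. A spring pushes it out with 4 N at 0 and 6 N at the stop.
- servo: Black steering servo, 54 x 20 x 40 mm, to be left alone. Origin: centre of the underside.
- shock: Loose coil-over shock absorber, 96 mm long (x), 18 mm thick, lying down, to be left alone. Origin: under its middle.
- wheel: Loose wheel with black tyre, 64 mm in diameter, 26 mm thick, lying flat, to be left alone. Origin: centre of the underside.
- upright: Small aluminium suspension part, 50 x 52 x 20 mm, to be left alone. Origin: centre of the underside.
- driver: Blue-handled driver, 170 mm long (x), lying down, to be left alone. Origin: underneath it.
- tray: White screw tray, 70 x 100 x 18 mm, to be left alone. Origin: centre of the underside.
Things that resemble listed ones, but are neither listed nor needed, are in the scene too. Of the things that look like the pack_red, the smallest one is meant. Leave any purple look-alike of the pack_white alone.

How it is judged (in metres and radians):
On the way, in this order (a step that is already met when the one before it is completed fails the run):
1. the red pack stands fully home in the charger's bay, released (horizontal distance between pack_red and bay_floor below 0.005 m and z of pack_red in the frame of bay_floor below 0.004 m and angle between pack_red's own z axis and vertical below 0.06 rad and contact force between pack_red and the fingers below 0.1 N), for 0.2 s.
2. with the pack in, the knob sits fully home on the spindle and the dial is pressed in (all of step 1 and horizontal distance between knob and spindle_seat below 0.003 m and z of knob in the frame of spindle_seat below 0.003 m and angle between the x axis of knob and the x axis of spindle_seat, either way round below 0.3 rad and angle between knob's own z axis and vertical below 0.1 rad and value of joint spindle above 0.003 m), for 0.2 s.
At the end, for the whole second after the job is handed in: Red pack on the bay floor (4 mm in height, 5 mm sideways, 3 degrees), not touched by the fingers; knob home on the D-spindle (underside within 3 mm of the disc, axis within 3 mm, line within 17 degrees of the flat); robot still pushing the knob with over 2 N, dial in by over 3 of its 4 mm (all of step 2 and (contact force between knob and the fingers above 2 N or contact force between knob and the arm above 2 N)); the arm keeps its last pose, push and grip.
It fails at once if a bystander (other pack, servo, shock, wheel, suspension part, driver, tray) moved by more than 25 mm (distance of any of pack_green, pack_white, servo, shock, wheel, upright, driver, tray from where it was at the start of the episode above 0.025 m).
It also fails if it takes over 45 s, if anything falls off the work surface, if the arm or the gripper's body presses on something with over 40 N, if the wrist force passes 120 N, or if a joint passes its speed limit or range.

### The arm

A 6-joint arm with a two-finger parallel gripper is mounted at the origin on the work surface. World frame = base frame: x ahead of the robot, y to its left, z up, the work surface at z = 0. Lengths are in mm, angles in rad, forces in N, time in s.
With the tool pointing down it reaches from about 275 to 1000 mm from the base axis. Payload 8.4 kg.
Tool frame: the origin (TCP) lies on the mounting face of the last link; the fingertips stand 173 mm ahead of it and the grasp point (between the pads) lies 155 mm ahead of it; z points along the fingers, y is the direction in which the jaws open and shut (so a half turn about z gives the same grasp; the last joint's range is limited). The gripper opens to 85 mm and grips with 20 to 120 N. Pads are 22 mm wide; open, the fingers measure 114 mm over their backs; the gripper's body (76 mm by 85 mm) begins 54 mm behind the grasp point. The pads swing forward as they close: fully open they stand 13 mm farther back than shut.
Start: joints at [-1.315, 0.353, 1.633, -0, 1.155, -0.002], TCP at [159.345, -604.35, 404.681] pointing down, gripper open.
Joint ranges: [-2.63, 2.63], [-0.92, 2.1], [0.06, 2.66], [-1.3, 4.44], [0, 2.69], [-3.02, 3.02]. Speed limits (rad/s): [2.22, 2.22, 2.79, 3.14, 3.14, 3.14].

### API

Orientations are given as [roll, pitch, yaw] about the fixed x, y, z axes, in that order (R = Rz(yaw) Ry(pitch) Rx(roll)).
In Python, from rig import r, grab_frame, spotter gives the robot as it stands.
- The arm moves only by the tool apply_moves, never from a script. Its argument "motion" is text: rows parted by semicolons, each of 5 numbers parted by spaces: the opening, from -1 (shut) to 1 (fully open), then the shift along the tool's x, y, z as a fraction of full scale, then the turn about the tool's z as a fraction of full scale. In form: hand x y z twist; .... A call has 1 to 20 rows; each row is the pose to reach, as a shift and turn from the pose commanded when the call began, along the tool's axes at that moment, turning the shorter way round; what a row does not reach only later rows make up. Full scale, the value 1, is 1 m for a shift and pi rad for a turn. A row lasts 1/12 s, in which the tool goes at most 41.7 mm and 7.16 degrees, less where a joint would pass 70% of its speed; a pose out of reach is approached as far as the arm can. A call with a number of a shift or a turn outside -1 to 1 is refused whole. A call with a gripper value outside its range is refused whole. The fingers move at their own pace and stop on an object; "squeeze" is the grip in N (left out, the last holds). Time passes only in rows, so rows that repeat a pose let the fingers close. It gives the time, the measured TCP pose, the force and the opening at its end, in the units of the state.
- r.sense(): the state, without advancing time (a new reading comes with each control period).
- grab_frame(name): name is "scene" or "top" or "wrist"; returns a dict with "img" (384x512x3 uint8, red, green, blue), "fx", "fy", "cx", "cy" (pixels), "R" (3x3) and "t" (3): a world point X has camera coordinates R X + t. Camera axes: x right, y down, z forward; pixel columns grow to the right and rows downward; lengths in mm; the calibration is good to about 2 mm. A picture is of the moment at which its call begins. There is no depth.
- r.sign_off(): hands the job in, once; it reports no verdict.
Trained networks look in the newest picture that a camera, given by its name, has taken for a name from the list of things; names that differ only in an ending like _2 or _b are one class to them, and where a whole thing is asked for, a point or a joint stands for the part that bears it (a point fixed in the world has none). Each returns a list of dicts, best first, with "conf" (0 to 1); they miss things now and then, are a little off and sometimes report something else, mostly with a low value. They report only what shows in the picture. A call takes as long as a camera call. They do not tell look-alikes from the thing itself.
- spotter.boxes_of(query, camera): "point" ([x, y, z] in mm, in world coordinates, good to about 4 mm: the middle of the surface that is visible of it).
- spotter.place_of(query, camera): "point" ([x, y, z] in mm, in world coordinates, good to about 4 mm: a listed point, or the origin of a listed thing).
The state is a dict: "clock": time; "qpos": joint angles; "qvel": joint speeds; "joint_efforts": joint torques, N m; "eef_pos": TCP position; "tcp_rot": TCP orientation; "contact_force": force on the tool from outside, world axes, zero at the start; "wrist_torque": the same for the moment, N m; "opening": opening from 0.0 (shut) to 1.0 (fully open).
Only numpy, scipy, OpenCV 4.12 (cv2) and the standard library are available. Lean on these libraries where they do the work, as an engineer would, in place of code of your own. Each camera call takes 0.05 s, during which the arm holds its last target.

## Working session

There is one attempt and no reset: what is moved stays moved. The work goes in short steps, Python scripts to look and compute and a tool call to move; the robot and the scene stay as the last step left them, time stands still between calls to the robot, and variables do not carry over. Pictures are saved under pics/ and viewed, and the job is handed in when it is done.

Besides the shell and the picture viewer there is one more tool, called after "Request:" as name(argument=value, ...) on one line, values as JSON. apply_moves: Moves the arm, as the interface text tells. Its arguments: {"type":"object","properties":{"motion":{"type":"string"},"squeeze":{"type":"number"}},"required":["motion"]}

```bash
ls; mkdir -p pics; cat > h.py <<'E'
import numpy as np, cv2
from rig import r, grab_frame, spotter
def shot(cam,name):
    f=grab_frame(cam); cv2.imwrite(f'pics/{name}.png',cv2.cvtColor(f['img'],cv2.COLOR_RGB2BGR)); return f
def proj(f,X):
    c=np.array(f['R'])@np.array(X,float)+np.array(f['t']).ravel(); return np.array([f['fx']*c[0]/c[2]+f['cx'],f['fy']*c[1]/c[2]+f['cy']])
def back(f,u,v,z):
    R=np.array(f['R']);t=np.array(f['t']).ravel();C=-R.T@t
    d=R.T@np.array([(u-f['cx'])/f['fx'],(v-f['cy'])/f['fy'],1]); return C+d*(z-C[2])/d[2]
E
python3 - <<'E'
from h import *
for c in ['scene','top','wrist']:
    f=shot(c,c+'0')
    print(c,-np.array(f['R']).T@np.array(f['t']).ravel(),f['fx'])
for c in ['scene','top']:
  for q in ['pack_red','pack_white','pack_green','bay_floor','knob','spindle_seat','foam_rack','charger']:
    print(c,q,[(np.round(d['point']).tolist(),round(d['conf'],2)) for d in spotter.place_of(q,c)])
print(r.sense())
E
```

```text
pics
scene [1063.46449495 -475.46676204  763.1475805 ] 357.8724127258253
top [ 283.60881812  -32.60411269 1460.69627482] 431.79310844403125
wrist [ 222.1894438  -586.66118901  373.39779495] 299.544594837863
scene pack_red [([173.0, 327.0, 1.0], 0.87), ([482.0, 275.0, 17.0], 0.69), ([685.0, 134.0, 7.0], 0.65)]
scene pack_white [([356.0, 237.0, 2.0], 0.92), ([487.0, 328.0, 13.0], 0.55)]
scene pack_green [([471.0, 382.0, 16.0], 0.55)]
scene bay_floor [([587.0, -19.0, 23.0], 0.59), ([485.0, 329.0, 12.0], 0.4)]
scene knob [([500.0, -326.0, 4.0], 0.51)]
scene spindle_seat [([597.0, -141.0, 70.0], 0.6)]
scene foam_rack [([482.0, 326.0, 3.0], 0.87)]
scene charger [([600.0, -78.0, 2.0], 0.86), ([484.0, 327.0, 3.0], 0.58)]
top pack_red [([691.0, 136.0, -2.0], 0.89), ([174.0, 332.0, -1.0], 0.63), ([706.0, 311.0, 2.0], 0.62), ([484.0, 270.0, 14.0], 0.5)]
top pack_white [([484.0, 328.0, 13.0], 0.76), ([358.0, 238.0, 1.0], 0.44)]
top pack_green [([473.0, 383.0, 16.0], 0.57)]
top bay_floor [([597.0, -22.0, 25.0], 0.55)]
top knob [([621.0, -348.0, 2.0], 0.71), ([496.0, -321.0, 3.0], 0.61), ([360.0, 
[... 176 characters left out ...]
.28)]
{'clock': 0.95, 'qpos': array([-1.31539452e+00,  3.52964171e-01,  1.63337910e+00, -2.12911440e-05,
        1.15521480e+00, -2.41896662e-03]), 'qvel': array([ 8.48951490e-05, -8.93602791e-04, -1.27947206e-03, -9.34962076e-04,
        9.60649104e-04,  3.28228374e-04]), 'joint_efforts': array([-1.66342939e-03, -6.05173802e+01, -3.42448175e+01, -3.61435332e-04,
        9.08790553e-04, -1.86221274e-05]), 'eef_pos': array([ 159.3455746 , -604.35204509,  404.7123199 ]), 'tcp_rot': array([3.14155811e+00, 1.95627846e-05, 2.57829372e-01]), 'contact_force': array([-0.30181327,  0.2214278 , -0.53587815]), 'wrist_torque': array([ 0.02035452, -0.01729781,  0.02272955]), 'opening': 0.998253020721317}
```

View pics/scene0.png

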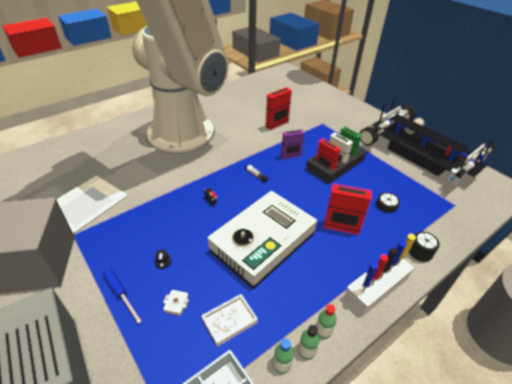

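View pics/top0.png

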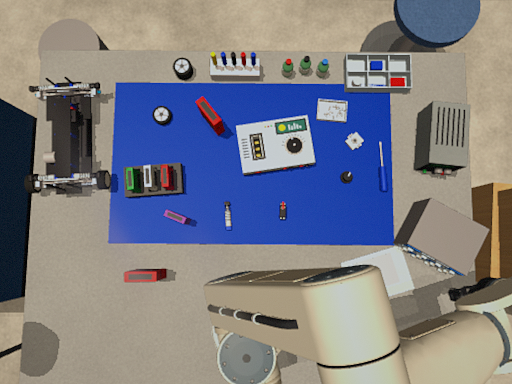

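View pics/wrist0.png

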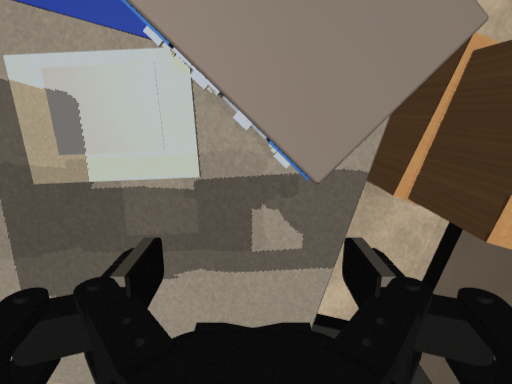

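The rack's red pack is the smallest red one, at top px ~(166,176). The charger is at (276,146) and slightly rotated, and the knob is at (347,177). I'll zoom in on the saved picture.

```bash
python3 - <<'E'
import cv2,numpy as np
a=cv2.imread('pics/top0.png')
c=[cv2.resize(a[y:y+100,x:x+100],(390,390),interpolation=cv2.INTER_CUBIC) for x,y in((110,130),(228,100))]
cv2.imwrite('pics/topz.png',np.hstack(c))
E
```

```text
(no output)
```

View pics/topz.png

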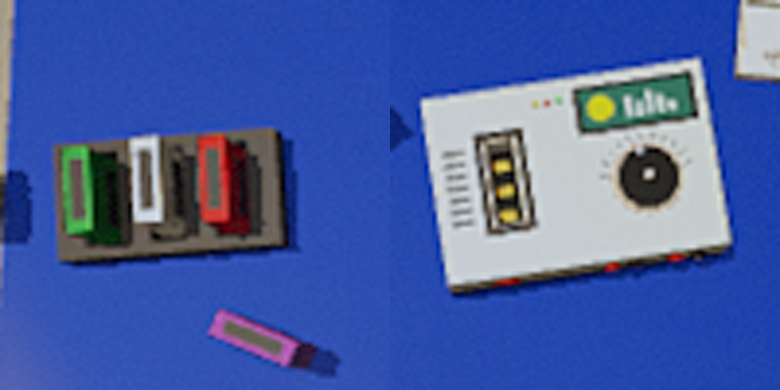

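Request:
apply_moves(motion="1 0 0 -0.15 0;1 0 0 -0.15 0;1 0 0 -0.15 0;1 0.1 -0.15 -0.15 0.06;1 0.513 -0.769 -0.15 0.06;1 0.513 -0.769 -0.15 0.06;1 0.513 -0.769 -0.15 0.06;1 0.513 -0.769 -0.15 0.06;1 0.513 -0.769 -0.15 0.06;1 0.513 -0.769 -0.15 0.06;1 0.513 -0.769 -0.15 0.06;1 0.513 -0.769 -0.15 0.06;1 0.513 -0.769 -0.15 0.06;1 0.513 -0.769 -0.15 0.06;1 0.513 -0.769 -0.15 0.06;1 0.513 -0.769 -0.15 0.06;1 0.513 -0.769 -0.15 0.06;1 0.513 -0.769 -0.15 0.06;1 0.513 -0.769 -0.075 0.06;1 0.513 -0.769 -0.075 0.06")

```text
clock: 2.62
eef_pos: [388.3, 65.5, 530.2]
tcp_rot: [-3.141, -0.003, 0.07]
contact_force: [0.8, -1.1, 0.4]
opening: 0.998
```

Request:
apply_moves(motion="1 0.067 -0.21 0.05 0;1 0.067 -0.21 0.05 0;1 0.067 -0.21 0.05 0;1 0.067 -0.21 0.05 0;1 0.067 -0.21 0.05 0;1 0.067 -0.21 0.05 0;1 0.067 -0.21 0.05 0;1 0.067 -0.21 0.05 0;1 0.067 -0.21 0.05 0")

```text
clock: 3.37
eef_pos: [440.5, 276.5, 479.8]
tcp_rot: [3.141, 0.0, 0.069]
contact_force: [0.1, -0.3, 0.6]
opening: 1.0
```

```bash
python3 - <<'E'
from h import *
f=shot('wrist','w1'); np.set_printoptions(suppress=True,precision=3)
print(f['R'],f['t'],f['cx'],f['cy'])
s=r.sense();print(s['eef_pos'],s['tcp_rot'],s['qpos'],s['clock'])
for q in ['pack_red','pack_white','pack_green']:
    print(q,[(np.round(d['point']).tolist(),round(d['conf'],2)) for d in spotter.place_of(q,'wrist')])
E
```

```text
[[ 0.068 -0.998  0.001]
 [-0.964 -0.066  0.259]
 [-0.259 -0.018 -0.966]] [246.315 388.895 569.701] 252.61223561389698 192.2145346944138
[440.505 276.182 480.038] [ 3.141 -0.     0.068] [ 0.557  0.12   1.766 -0.     1.256  2.06 ] 3.4167
pack_red [([174.0, 330.0, 2.0], 0.91), ([483.0, 274.0, 10.0], 0.64)]
pack_white [([483.0, 328.0, 11.0], 0.88), ([360.0, 240.0, 3.0], 0.85)]
pack_green [([473.0, 376.0, 11.0], 0.76)]
```

View pics/w1.png

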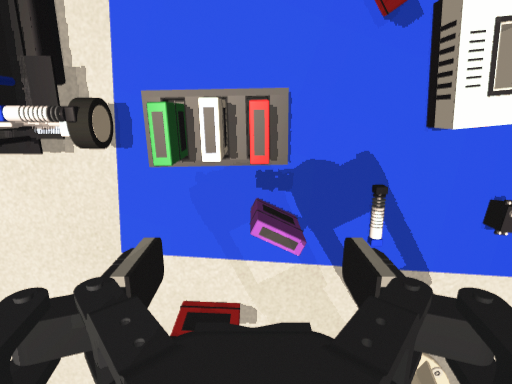

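The rack is upright in the wrist picture, with the red pack at px (259,131). I'll zoom in to measure its top face.

```bash
python3 - <<'E'
import cv2,numpy as np
a=cv2.imread('pics/w1.png')
cv2.imwrite('pics/w1z.png',cv2.resize(a[80:180,190:300],None,fx=6,fy=6,interpolation=cv2.INTER_CUBIC))
E
```

```text
(no output)
```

View pics/w1z.png

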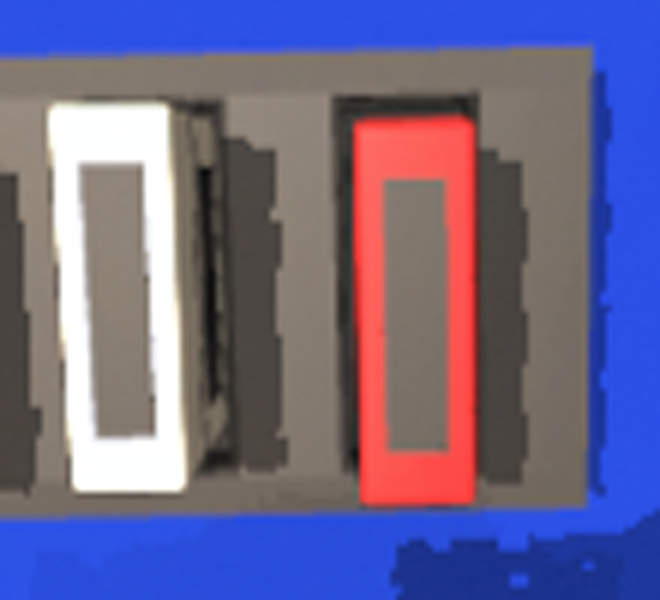

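```bash
python3 - <<'E'
from h import *
R=np.array([[0.068,-0.998,0.001],[-0.964,-0.066,0.259],[-0.259,-0.018,-0.966]])
f=grab_frame('wrist')
P=[back(f,190+u/6-.4,80+v/6-.4,113)[:2] for u,v in((354,120),(475,118),(475,503),(361,504))]
P=np.array(P);print(P.round(1),P.mean(0))
a=(P[0]+P[1]-P[2]-P[3])/2;print(np.linalg.norm(a),np.arctan2(a[1],a[0]))
b=(P[0]+P[3]-P[2]-P[1])/2;print(np.linalg.norm(b),np.arctan2(-b[0],b[1]))
P=[back(f,190+u/6-.4,80+v/6-.4,43)[:2] for u,v in((592,46),(588,507),(0,58),(0,518))]
e=P[0]-P[1];print(np.linalg.norm(e),np.arctan2(e[1],e[0]));
for i,j in((0,2),(1,3)):
  e=P[j]-P[i];print(np.arctan2(-e[0],e[1]))
E
```

```text
[[518.2 286.6]
 [520.  265. ]
 [450.7 259.4]
 [449.  280.9]] [484.49865011 272.96582315]
69.49971555530932 0.0815762718426887
21.610354077176346 0.07915884286242633
99.71397083903955 0.0883917631527841
0.08598609115268596
0.08574514456658222
```

Request:
apply_moves(motion="-0.06 0.0437 0.0062 0.05 -0.0045;-0.06 0.0437 0.0062 0.08 -0.0045;-0.06 0.0437 0.0062 0.08 -0.0045;-0.06 0.0437 0.0062 0.08 -0.0045;-0.06 0.0437 0.0062 0.08 -0.0045;-0.06 0.0437 0.0062 0.08 -0.0045")

```text
clock: 4.12
eef_pos: [484.7, 274.3, 401.5]
tcp_rot: [-3.141, -0.002, 0.083]
contact_force: [0.2, 0.3, 0.3]
opening: 0.474
```

```bash
python3 - <<'E'
from h import *
f=shot('wrist','w2')
s=r.sense();print(s['eef_pos'],s['tcp_rot'],s['opening'],s['clock'])
E
```

```text
[484.71068518 274.38642993 401.66669483] [-3.14037149e+00 -2.42544053e-03  8.34540204e-02] 0.46816902185533 4.1667
```

View pics/w2.png

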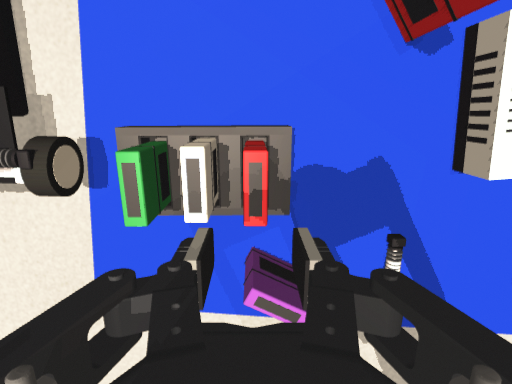

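The fingers straddle px 255, in line with the pack. I'll descend and grip.

Request:
apply_moves(motion="-0.06 0 0.001 0.04 0;-0.06 0 0.001 0.08 0;-0.06 0 0.001 0.12 0;-0.06 0 0.001 0.145 0;-0.06 0 0.001 0.158 0;-0.06 0 0.001 0.158 0;-0.06 0 0.001 0.158 0;-1 0 0.001 0.158 0;-1 0 0.001 0.158 0;-1 0 0.001 0.158 0;-1 0 0.001 0.158 0;-1 0 0.001 0.158 0;-1 0 0.001 0.158 0", squeeze=40)

```text
clock: 5.25
eef_pos: [485.2, 273.6, 243.0]
tcp_rot: [-3.14, -0.002, 0.083]
contact_force: [-1.5, 0.5, 7.8]
opening: 0.25
```

Request:
apply_moves(motion="-1 0 0 -0.03 0;-1 0 0 -0.06 0;-1 0 0 -0.1 0;-1 0 0 -0.14 0;-1 0 0.04 -0.15 0;-1 0 0.08 -0.15 -0.02;-1 0 0.31 -0.15 -0.02;-1 0 0.31 -0.15 -0.02;-1 0 0.31 -0.15 -0.02;-1 0 0.31 -0.15 -0.02;-1 0 0.31 -0.15 -0.02;-1 0 0.31 -0.15 -0.02;-1 0 0.31 -0.15 -0.02;-1 0 0.31 -0.15 -0.02;-1 0 0.31 -0.15 -0.02;-1 0 0.31 -0.15 -0.02")

```text
clock: 6.58
eef_pos: [510.5, -34.9, 391.6]
tcp_rot: [-3.141, 0.0, 0.147]
contact_force: [1.2, -0.3, -2.3]
opening: 0.255
```

```bash
python3 - <<'E'
from h import *
f=shot('wrist','w3')
np.savez('w3.npz',**f)
s=r.sense();print(s['eef_pos'],s['tcp_rot'],s['opening'],s['clock'],s['qpos'])
for q in ['bay_floor','spindle_seat','charger','pack_red']:
    print(q,[(np.round(d['point']).tolist(),round(d['conf'],2)) for d in spotter.place_of(q,'wrist')])
E
```

```text
[510.49964265 -34.72605201 391.64341635] [-3.14136026e+00  2.04072334e-05  1.47681967e-01] 0.24832178005624217 6.6333 [-7.09241514e-02  1.90828315e-01  1.88620629e+00  2.54325665e-04
  1.06462838e+00  1.35206690e+00]
bay_floor [([589.0, -22.0, 25.0], 0.64)]
spindle_seat [([598.0, -139.0, 73.0], 0.7)]
charger [([604.0, -82.0, 2.0], 0.88)]
pack_red [([511.0, -34.0, 161.0], 0.65)]
```

View pics/w3.png

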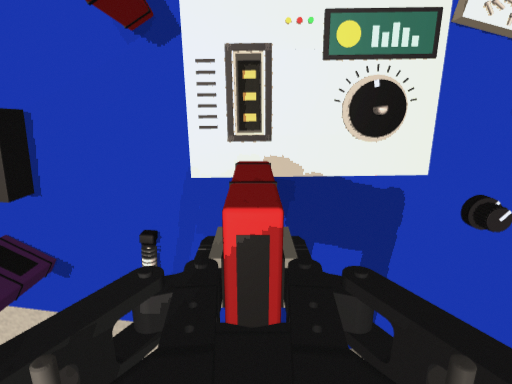

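```bash
python3 - <<'E'
import cv2,numpy as np
a=cv2.imread('pics/w3.png')
cv2.imwrite('pics/w3a.png',cv2.resize(a[30:180,180:280],None,fx=4,fy=4,interpolation=cv2.INTER_CUBIC))
cv2.imwrite('pics/w3b.png',cv2.resize(a[55:150,320:440],None,fx=5,fy=5,interpolation=cv2.INTER_CUBIC))
cv2.imwrite('pics/w3c.png',cv2.resize(a[190:340,200:300],None,fx=4,fy=4,interpolation=cv2.INTER_CUBIC))
E
```

```text
(no output)
```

View pics/w3a.png

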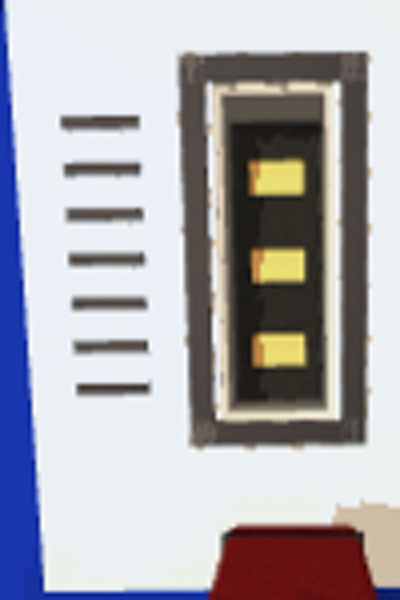

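View pics/w3b.png

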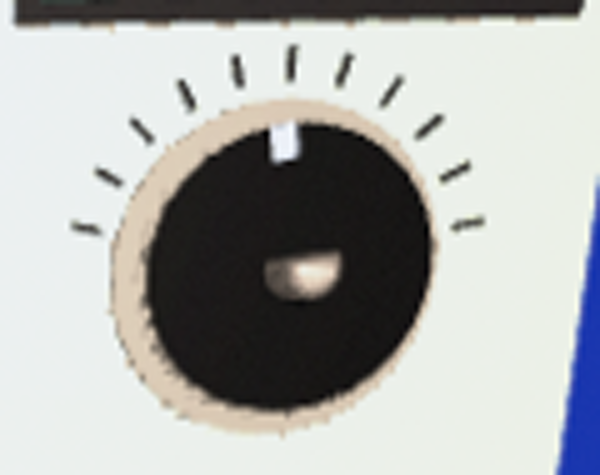

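View pics/w3c.png

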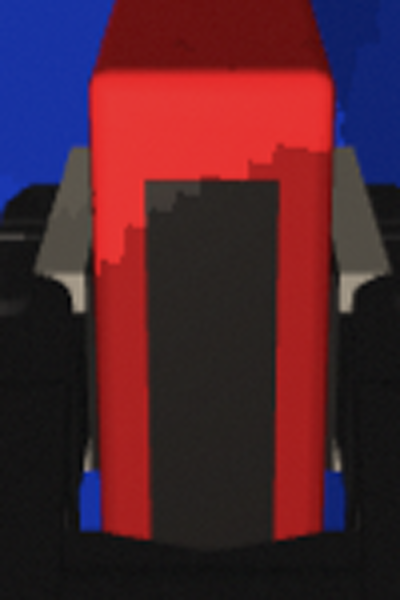

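```bash
python3 - <<'E'
from h import *
f=dict(np.load('w3.npz'))
def quad(pts,ox,oy,s,z,n):
    P=np.array([back(f,ox+(u+.5)/s-.5,oy+(v+.5)/s-.5,z)[:2] for u,v in pts])
    a=(P[0]+P[1]-P[2]-P[3])/2;b=(P[0]+P[3]-P[2]-P[1])/2
    print(n,P.mean(0).round(1),np.linalg.norm(a).round(1),np.arctan2(a[1],a[0]).round(3),np.linalg.norm(b).round(1),np.arctan2(-b[0],b[1]).round(3))
    return P
quad(((180,53),(368,52),(366,443),(193,443)),180,30,4,63,'frame')
quad(((209,84),(335,82),(342,420),(217,420)),180,30,4,63,'bevel')
P=quad(((90,72),(332,72),(322,535),(103,533)),200,190,4,261.6,'pack'); print(P)
# disc
img=f['img']; g=cv2.cvtColor(img,cv2.COLOR_RGB2GRAY)
m=np.zeros_like(g); m[75:140,345:412]=(g[75:140,345:412]<60)*255
n,l,st,c=cv2.connectedComponentsWithStats(m); i=1+np.argmax(st[1:,4]); cs,_=cv2.findContours((l==i).astype(np.uint8),cv2.RETR_EXTERNAL,cv2.CHAIN_APPROX_NONE)
cc=max(cs,key=len); h=cv2.convexHull(cc)[:,0].astype(float)
X=np.array([back(f,u,v,72)[:2] for u,v in h]); A=np.c_[2*X,np.ones(len(X))]; s=np.linalg.lstsq(A,(X**2).sum(1),rcond=None)[0]
print('disc',s[:2],np.sqrt(s[2]+s[0]**2+s[1]**2)+.5)
mk=back(f,320+284.5/5-.4,55+142/5-.4,72)[:2]; d=mk-s[:2]; print('mark',mk,np.arctan2(d[1],d[0]),np.linalg.norm(d))
# flat: spindle tip edge line
p=[back(f,320+u/5-.4,55+v/5-.4,84)[:2] for u,v in((268,259),(340,250))]; e=p[0]-p[1];print('flat yaw',np.arctan2(-e[0],e[1]),p)
# charger edges
p=[back(f,u-0,v,63)[:2] for u,v in((191,178),(428,175))];e=p[0]-p[1];print('chg front',np.arctan2(-e[0],e[1]))
E
```

```text
frame [590.8 -18.5] 87.8 0.158 42.6 0.149
bevel [590.4 -18.3] 75.8 0.166 29.7 0.153
pack [519.6 -32.6] 47.2 0.149 21.2 0.141
[[541.36630956 -18.67498958]
 [544.43720716 -39.53312752]
 [497.65219503 -46.67754484]
 [494.77178311 -25.55528707]]
disc [ 594.54033667 -138.63895577] 26.17769575915287
mark [ 616.27450039 -132.30449535] 0.2835960462945566 22.63844653236939
flat yaw 0.26725001479275645 [array([ 595.01997047, -129.86463086]), array([ 598.37809588, -142.12952626])]
chg front 0.1590941510870431
```

Request:
apply_moves(motion="-1 0.03 -0.002 0 -0.003;-1 0.06 -0.003 0.02 -0.003;-1 0.083 -0.0038 0.05 -0.003;-1 0.083 -0.0038 0.076 -0.003;-1 0.083 -0.0038 0.076 -0.003;-1 0.083 -0.0038 0.076 -0.003;-1 0.083 -0.0038 0.076 -0.003")

```text
clock: 7.42
eef_pos: [592.1, -19.8, 316.7]
tcp_rot: [3.142, -0.0, 0.156]
contact_force: [0.8, 0.2, -1.6]
opening: 0.251
```

```bash
python3 - <<'E'
from h import *
f=shot('wrist','w4');g=shot('scene','s4')
np.savez('w4.npz',**f);np.savez('s4.npz',**g)
s=r.sense();print(s['eef_pos'],s['tcp_rot'],s['opening'],s['clock'],s['qpos'])
a=cv2.imread('pics/s4.png');p=proj(g,(590,-18,80)).astype(int);print(p)
cv2.imwrite('pics/s4z.png',cv2.resize(a[p[1]-60:p[1]+50,p[0]-65:p[0]+65],None,fx=5,fy=5,interpolation=cv2.INTER_CUBIC))
E
```

```text
[592.3846093  -19.96075144 317.58214352] [ 3.14105788e+00 -2.56019010e-03  1.55676662e-01] 0.2536284757613631 7.5167 [-3.62030681e-02  3.98257634e-01  1.78157059e+00 -4.48470124e-05
  9.59149247e-01  1.37894298e+00]
[278 210]
```

View pics/w4.png

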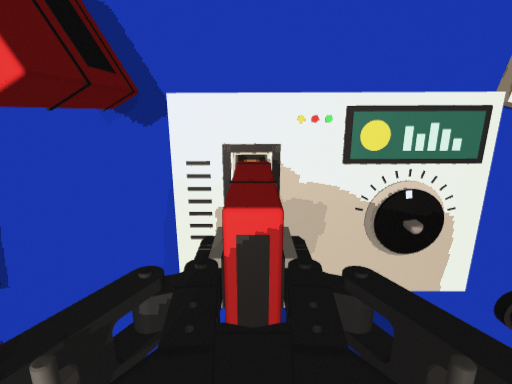

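View pics/s4z.png

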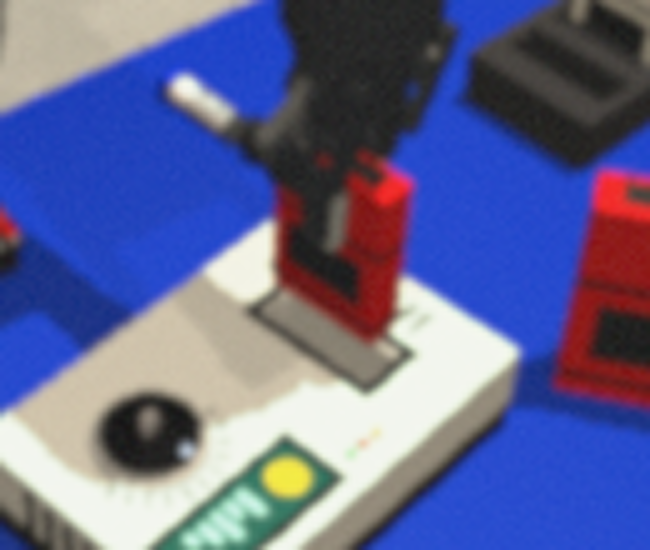

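```bash
python3 - <<'E'
import cv2,numpy as np
a=cv2.imread('pics/w4.png')
cv2.imwrite('pics/w4a.png',cv2.resize(a[135:220,205:300],None,fx=7,fy=7,interpolation=cv2.INTER_CUBIC))
E
```

```text
(no output)
```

View pics/w4a.png

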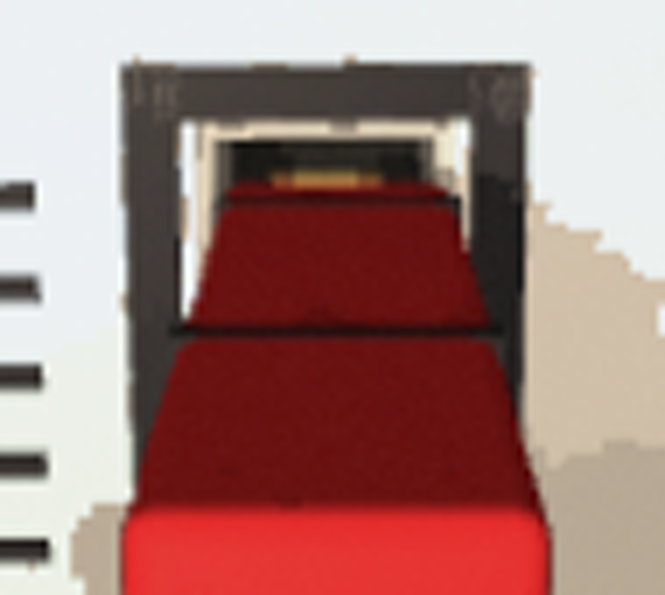

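```bash
python3 - <<'E'
from h import *
f=dict(np.load('w4.npz'))
B=lambda u,v,z: back(f,205+(u+.5)/7-.5,135+(v+.5)/7-.5,z)
c,s=np.cos(.157),np.sin(.157);R=np.array([[c,s],[-s,c]])
for n,(u,v,z) in dict(bottomL=(222,187,87.3),bottomR=(450,187,87.3),l2L=(220,200,90),l2R=(462,200,90),topL=(122,512,187.3),topR=(550,512,187.3),frL=(122,67,63),frR=(530,67,63),bevL=(180,120,63),bevR=(470,120,63)).items():
    X=B(u,v,z); print(n,X[:2].round(1),(R@(X[:2]-[590.6,-18.4])).round(2))
E
```

```text
bottomL [623.2  -3.1] [34.61 10.03]
bottomR [626.6 -24.6] [ 34.56 -11.75]
l2L [622.4  -3.2] [33.81 10.09]
l2R [625.9 -25.7] [ 33.76 -12.75]
topL [623.1  -3.4] [34.46  9.74]
topR [626.4 -24.3] [ 34.41 -11.43]
frL [630.2   9.8] [43.5  21.71]
frR [636.8 -32.7] [ 43.41 -21.37]
bevL [625.6   3. ] [37.9  15.71]
bevR [630.3 -27.4] [ 37.83 -15.11]
```

Request:
apply_moves(motion="-1 0 -0.001 0 0;-1 0 -0.001 0.012 0;-1 0 -0.001 0.02 0;-1 0 -0.001 0.025 0;-1 0 -0.001 0.03 0;-1 0 -0.001 0.033 0;-1 0 -0.001 0.033 0")

```text
clock: 8.1
eef_pos: [591.7, -18.9, 281.5]
tcp_rot: [-3.141, 0.002, 0.156]
contact_force: [0.8, -0.3, -1.5]
opening: 0.247
```

Request:
apply_moves(motion="-1 0 0 0.008 0;-1 0 0 0.016 0;-1 0 0 0.022 0;-1 0 0 0.026 0;-1 0 0 0.028 0;-1 0 0 0.029 0;-1 0 0 0.029 0")

```text
clock: 8.68
eef_pos: [592.0, -18.9, 253.5]
tcp_rot: [-3.142, 0.0, 0.156]
contact_force: [-0.4, -0.4, -1.3]
opening: 0.249
```

Request:
apply_moves(motion="-1 0 0 0.001 0;-1 0 0 0.002 0;-1 0 0 0.002 0;-1 0 0 0.002 0")

```text
clock: 9.02
eef_pos: [592.6, -18.9, 253.0]
tcp_rot: [3.141, -0.002, 0.156]
contact_force: [-1.6, 0.0, 8.3]
opening: 0.254
```

Request:
apply_moves(motion="-0.2 0 0 0 0;0 0 0 0 0;0 0 0 0 0;0 0 0 0 0;0 0 0 0 0;0 0 0 -0.03 0;0 0 0 -0.06 0;0 0 0 -0.1 0;0 0 0 -0.14 0;0 -0.03 0.03 -0.16 0;0 -0.06 0.06 -0.16 0;0 -0.06 0.06 -0.16 0;0 -0.06 0.06 -0.16 0")

```text
clock: 10.1
eef_pos: [540.8, -89.0, 412.2]
tcp_rot: [3.141, -0.0, 0.153]
contact_force: [-0.2, 0.1, -0.0]
opening: 0.5
```

```bash
python3 - <<'E'
from h import *
f=shot('wrist','w5');np.savez('w5.npz',**f);g=shot('top','t5')
s=r.sense();print(s['eef_pos'],s['tcp_rot'],s['opening'],s['clock'],s['qpos'])
for q in ['bay_floor','spindle_seat','knob','pack_red']:
    print(q,[(np.round(d['point']).tolist(),round(d['conf'],2)) for d in spotter.place_of(q,'wrist')])
E
```

```text
[542.19021332 -87.47442919 411.48602891] [-3.14123666e+00 -3.34760444e-04  1.54631067e-01] 0.49668741122306637 10.2 [-1.62824689e-01  2.28679967e-01  1.78936581e+00  4.91047169e-04
  1.12334002e+00  1.25312809e+00]
bay_floor []
spindle_seat [([599.0, -140.0, 72.0], 0.72)]
knob [([499.0, -320.0, 3.0], 0.75)]
pack_red [([685.0, 136.0, 5.0], 0.8), ([592.0, -19.0, 20.0], 0.74)]
```

View pics/w5.png

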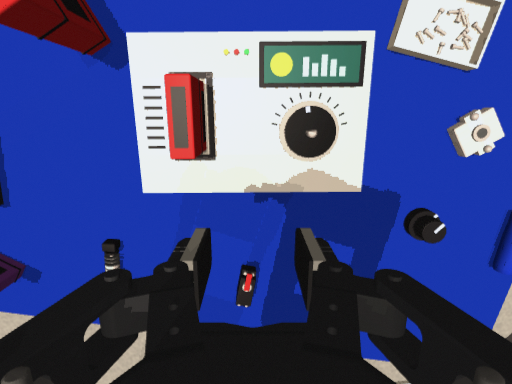

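The pack is seated, with its top at px (180,117). The knob is at (427,226) and its line points up and to the right. I'll move over the knob.

Request:
apply_moves(motion="0.41 -0.0914 0.216 0.07 0.24;0.41 -0.0914 0.216 0.07 0.24;0.41 -0.0914 0.216 0.07 0.24;0.41 -0.0914 0.216 0.07 0.24;0.41 -0.0914 0.216 0.07 0.24;0.41 -0.0914 0.216 0.07 0.24;0.41 -0.0914 0.216 0.07 0.24;0.41 -0.0914 0.216 0.07 0.24;0.41 -0.0914 0.216 0.07 0.24;0.41 -0.0914 0.216 0.07 0.24;0.41 -0.0914 0.216 0.07 0.24")

```text
clock: 11.32
eef_pos: [485.9, -313.9, 341.9]
tcp_rot: [-3.141, -0.0, -0.596]
contact_force: [0.3, 0.7, -0.2]
opening: 0.701
```

```bash
python3 - <<'E'
from h import *
f=shot('wrist','w6');np.savez('w6.npz',**f)
s=r.sense();print(s['eef_pos'],s['tcp_rot'],s['opening'],s['clock'],s['qpos'])
for q in ['knob']:
    print(q,[(np.round(d['point']).tolist(),round(d['conf'],2)) for d in spotter.place_of(q,'wrist')])
a=cv2.imread('pics/w6.png');p=proj(f,(499,-320,20)).astype(int);print(p)
cv2.imwrite('pics/w6z.png',cv2.resize(a[max(p[1]-45,0):p[1]+45,p[0]-50:p[0]+50],None,fx=6,fy=6,interpolation=cv2.INTER_CUBIC))
E
```

```text
[ 485.86643009 -313.95812856  341.98657149] [-3.14146285e+00 -5.44784139e-04 -5.95876076e-01] 0.7049762111852925 11.3667 [-5.76314392e-01  3.49007927e-01  1.79327861e+00  1.41681935e-04
  9.98758904e-01  1.59028131e+00]
knob [([498.0, -316.0, 3.0], 0.61)]
[250 165]
```

View pics/w6.png

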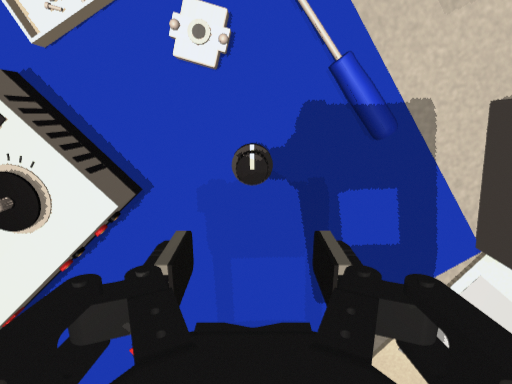

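View pics/w6z.png

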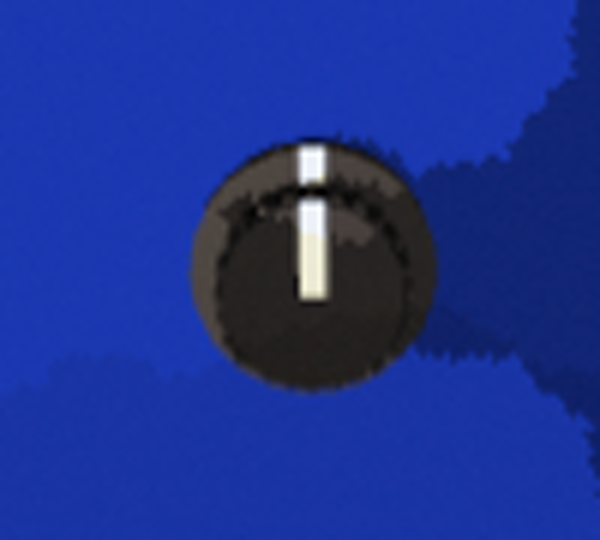

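```bash
python3 - <<'E'
from h import *
f=dict(np.load('w6.npz'))
B=lambda u,v,z: back(f,200+(u+.5)/6-.5,120+(v+.5)/6-.5,z)[:2]
a=B(312.5,299,39);b=B(312.5,200,39);print('axis',a,b,np.linalg.norm(b-a),np.arctan2(*(b-a)[::-1]))
s1=B(312,145,17);s0=B(312,182,17);print('skirt',s1,s0,np.arctan2(*(s1-a)[::-1]),np.linalg.norm(s1-a))
L=B(218,291,39);R_=B(407,291,39);print('grip',L,R_,np.linalg.norm(L-R_),(L+R_)/2)
L=B(191,265,17);R_=B(437,265,17);print('skirt',np.linalg.norm(L-R_),(L+R_)/2)
t=B(312,140,17);print('skirt top',t)
bt=B(312,391,39);print('bot',bt)
E
```

```text
axis [ 497.91209732 -320.39237044] [ 510.49557724 -328.95764198] 15.221952677467357 -0.597638699346538
skirt [ 515.57090032 -332.21718783] [ 510.61305277 -328.84197788] -0.5900495048887162 21.25228528274058
grip [ 507.0969282  -309.08987608] [ 490.78849067 -333.09678863] 29.022353191880253 [ 498.94270943 -321.09333236]
skirt 40.67235936000585 [ 499.11193763 -321.41125573]
skirt top [ 516.23686017 -332.67056085]
bot [ 485.93122863 -312.14302834]
```

Request:
apply_moves(motion="0.2 0.0143 -0.0015 0.03 0;0.2 0.0143 -0.0015 0.06 0;0.2 0.0143 -0.0015 0.09 0;0.2 0.0143 -0.0015 0.12 0;0.2 0.0143 -0.0015 0.14 0;0.2 0.0143 -0.0015 0.15 0;0.2 0.0143 -0.0015 0.15 0;0.2 0.0143 -0.0015 0.15 0;-1 0.0143 -0.0015 0.15 0;-1 0.0143 -0.0015 0.15 0;-1 0.0143 -0.0015 0.15 0;-1 0.0143 -0.0015 0.15 0;-1 0.0143 -0.0015 0.15 0;-1 0.0143 -0.0015 0.15 0;-1 0.0143 -0.0015 0.15 0", squeeze=50)

```text
clock: 12.67
eef_pos: [498.6, -322.3, 193.6]
tcp_rot: [-3.141, -0.003, -0.598]
contact_force: [-0.0, 1.4, 5.9]
opening: 0.331
```

Request:
apply_moves(motion="-1 0 0 -0.03 0;-1 0 0 -0.07 0;-1 0 0 -0.11 0;-1 0 0 -0.15 0;-1 -0.062 -0.165 -0.16 -0.278;-1 -0.062 -0.165 -0.16 -0.278;-1 -0.062 -0.165 -0.16 -0.278;-1 -0.062 -0.165 -0.16 -0.278;-1 -0.062 -0.165 -0.16 -0.278;-1 -0.062 -0.165 -0.16 -0.278;-1 -0.062 -0.165 -0.16 -0.278;-1 -0.062 -0.165 -0.16 -0.278;-1 -0.062 -0.165 -0.16 -0.278;-1 -0.062 -0.165 -0.16 -0.278;-1 -0.062 -0.165 -0.16 -0.278;-1 -0.062 -0.165 -0.16 -0.278")

```text
clock: 14.0
eef_pos: [539.5, -150.9, 351.7]
tcp_rot: [3.142, -0.0, 0.273]
contact_force: [1.0, 0.0, -0.6]
opening: 0.33
```

```bash
python3 - <<'E'
from h import *
f=shot('wrist','w7');np.savez('w7.npz',**f)
s=r.sense();print(s['eef_pos'],s['tcp_rot'],s['opening'],s['clock'],s['qpos'])
a=cv2.imread('pics/w7.png');p=proj(f,(595,-139,72)).astype(int);print(p)
A=cv2.resize(a[p[1]-40:p[1]+40,p[0]-50:p[0]+50],None,fx=7,fy=7,interpolation=cv2.INTER_CUBIC)
cv2.imwrite('pics/w7z.png',A)
cv2.imwrite('pics/w7k.png',cv2.resize(a[190:330,180:330],None,fx=4,fy=4,interpolation=cv2.INTER_CUBIC))
E
```

```text
[ 539.52844644 -150.88738679  351.62690912] [-3.14158883e+00 -1.38258647e-05  2.73143917e-01] 0.328915855525004 14.05 [-2.75378951e-01  3.11155758e-01  1.82419695e+00  1.23973849e-05
  1.00623014e+00  1.02226683e+00]
[257 122]
```

View pics/w7.png

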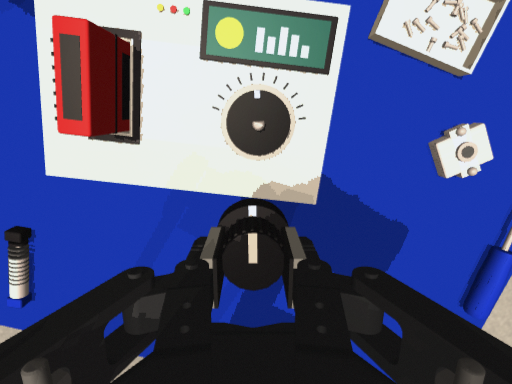

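View pics/w7z.png

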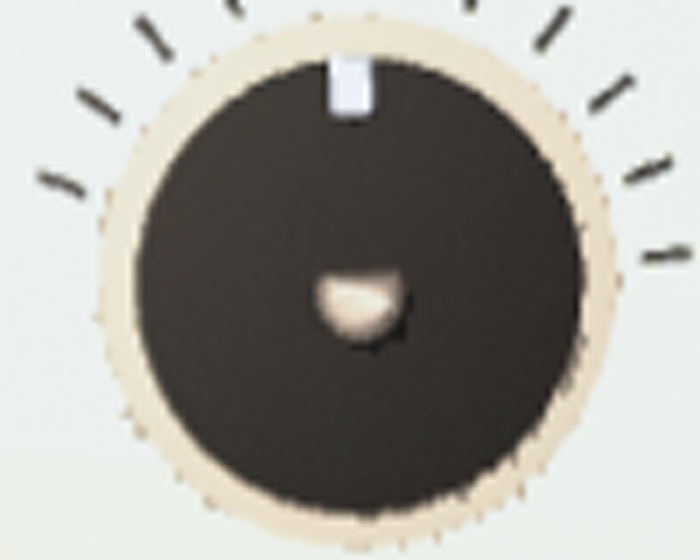

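View pics/w7k.png

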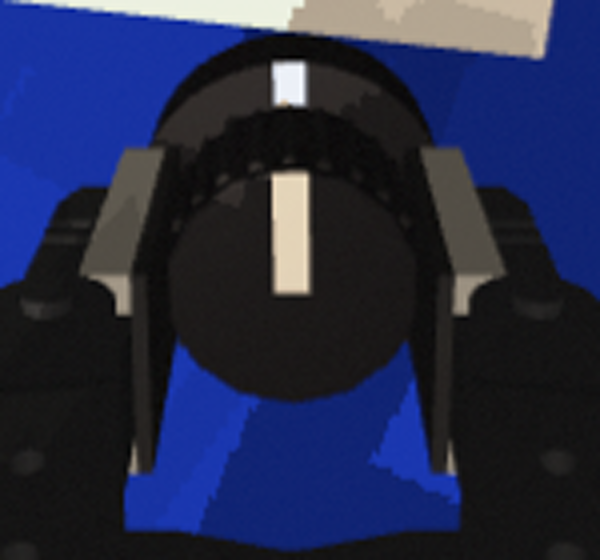

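```bash
cat > m.py <<'E'
from h import *
def circ(X):
    A=np.c_[2*X,np.ones(len(X))]; s=np.linalg.lstsq(A,(X**2).sum(1),rcond=None)[0]
    return s[:2],np.sqrt(s[2]+s[0]**2+s[1]**2)
f=dict(np.load('w7.npz'))
ox,oy=257-50,122-40
D=lambda u,v,z: back(f,ox+(u+.5)/7-.5,oy+(v+.5)/7-.5,z)[:2]
pts=[(136,280),(583,280),(367,516),(300,68),(400,62),(180,165),(540,165),(200,435),(505,455)]
c,rr=circ(np.array([D(u,v,72) for u,v in pts]));print('disc',c,rr)
m=D(351.5,86,72)-c;print('mark yaw',np.arctan2(m[1],m[0]),np.linalg.norm(m))
a,b=D(316,274,84),D(403,274,84);e=a-b;print('flat',np.arctan2(-e[0],e[1]),np.linalg.norm(e))
t=[D(u,v,84) for u,v in((316,290),(405,295),(361,342),(330,325),(392,325))];print('tip',circ(np.array(t)))
K=lambda u,v,z: back(f,180+(u+.5)/4-.5,190+(v+.5)/4-.5,z)[:2]
zt=197.6
k,kr=circ(np.array([K(u,v,zt) for u,v in((170,275),(415,275),(292,402),(240,390),(345,390),(190,340),(395,340),(330,172),(250,172))]));print('knob',k,kr)
ax=K(291.5,295,zt);l=K(291.5,171,zt)-ax;print('axis',ax,np.arctan2(l[1],l[0]),np.linalg.norm(l))
s=K(290,61,zt-22);print('skirt line yaw',np.arctan2(*(s-k)[::-1]),np.linalg.norm(s-k))
T=np.array([539.53,-150.89]);print('knob-tcp',k-T,ax-T)
E
python3 m.py
```

```text
disc [ 594.63515496 -139.28679855] 25.497121544891954
mark yaw 0.3199948212203636 22.848691817237395
flat 0.27155237699895174 9.572203924917718
tip (array([ 594.78987333, -139.05200684]), np.float64(4.871339800858197))
knob [ 538.94947417 -150.21931369] 14.3171616596567
axis [ 537.89262682 -150.41313643] 0.2714646114458488 15.178544268106196
skirt line yaw 0.28589994041206485 19.950922617628567
knob-tcp [-0.58052583  0.67068631] [-1.63737318  0.47686357]
```

Request:
apply_moves(motion="-1 0.03 0.002 0 -0.002;-1 0.057 0.0043 0.02 -0.002;-1 0.057 0.0043 0.05 -0.002;-1 0.057 0.0043 0.069 -0.002;-1 0.057 0.0043 0.069 -0.002;-1 0.057 0.0043 0.069 -0.002;-1 0.057 0.0043 0.069 -0.002")

```text
clock: 14.63
eef_pos: [596.0, -139.5, 283.7]
tcp_rot: [3.141, -0.001, 0.281]
contact_force: [0.1, 0.6, -0.6]
opening: 0.33
```

```bash
python3 - <<'E'
from h import *
f=shot('wrist','w8');np.savez('w8.npz',**f);g=shot('scene','s8');np.savez('s8.npz',**g)
s=r.sense();print(s['eef_pos'],s['tcp_rot'],s['opening'],s['clock'],s['contact_force'])
a=cv2.imread('pics/w8.png')
cv2.imwrite('pics/w8z.png',cv2.resize(a[120:310,170:340],None,fx=3.5,fy=3.1,interpolation=cv2.INTER_CUBIC))
a=cv2.imread('pics/s8.png');p=proj(g,(595,-139,90)).astype(int)
cv2.imwrite('pics/s8z.png',cv2.resize(a[p[1]-40:p[1]+40,p[0]-50:p[0]+50],None,fx=7,fy=7,interpolation=cv2.INTER_CUBIC))
E
```

```text
[ 596.13458565 -139.5697926   284.33280867] [ 3.14032429e+00 -2.24262899e-03  2.80893374e-01] 0.32877947366318716 14.7333 [ 0.2971312  -0.84120553  0.63920267]
```

View pics/w8z.png

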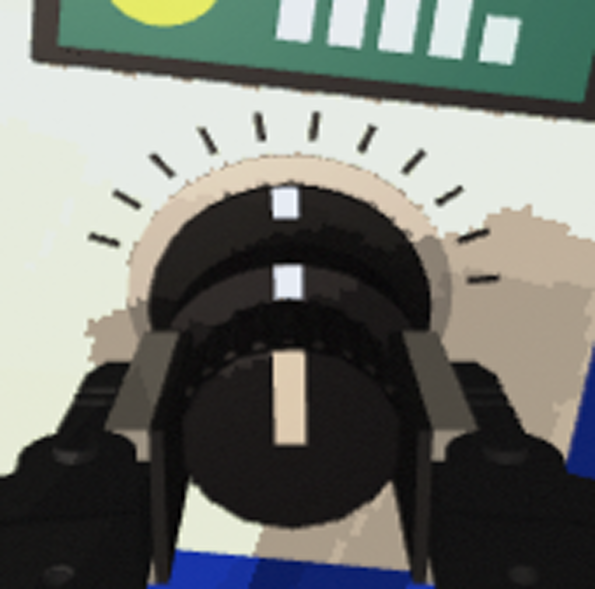

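View pics/s8z.png

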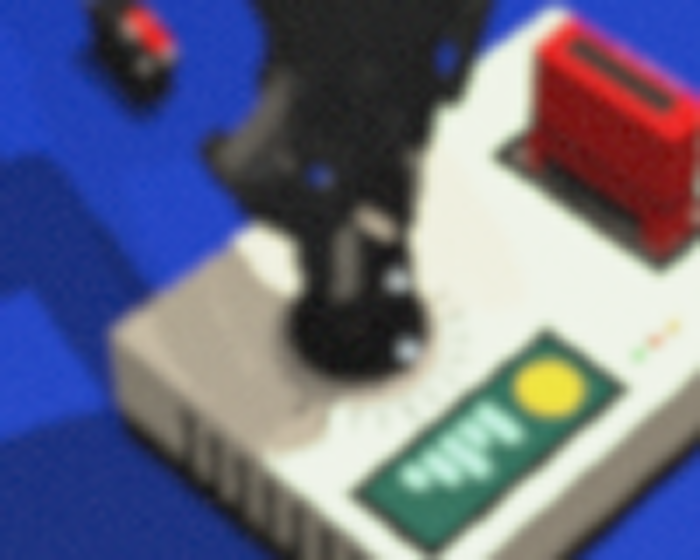

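The white marks line up. I'll lower the knob onto the spindle in small steps.

Request:
apply_moves(motion="-1 0 0 0.004 0;-1 0 0 0.008 0;-1 0 0 0.01 0;-1 0 0 0.012 0;-1 0 0 0.013 0;-1 0 0 0.013 0")

```text
clock: 15.23
eef_pos: [595.5, -139.3, 269.3]
tcp_rot: [-3.141, 0.0, 0.281]
contact_force: [-0.6, -0.1, -0.6]
opening: 0.327
```

Request:
apply_moves(motion="-1 0 0 0.002 0;-1 0 0 0.004 0;-1 0 0 0.006 0;-1 0 0 0.006 0;-1 0 0 0.006 0")

```text
clock: 15.65
eef_pos: [595.6, -139.3, 263.4]
tcp_rot: [-3.141, 0.0, 0.281]
contact_force: [0.2, -0.2, 0.2]
opening: 0.327
```

Request:
apply_moves(motion="-1 0 0 0.001 0;-1 0 0 0.002 0;-1 0 0 0.003 0;-1 0 0 0.003 0;-1 0 0 0.003 0")

```text
clock: 16.07
eef_pos: [595.7, -139.3, 260.9]
tcp_rot: [3.141, -0.0, 0.281]
contact_force: [-0.7, -0.7, 3.7]
opening: 0.331
```

Request:
apply_moves(motion="-1 0 0 0.001 0;-1 0 0 0.002 0;-1 0 0 0.003 0;-1 0 0 0.003 0;-1 0 0 0.003 0")

```text
clock: 16.48
eef_pos: [595.8, -139.3, 258.4]
tcp_rot: [3.141, -0.001, 0.281]
contact_force: [-3.7, 0.2, 12.1]
opening: 0.331
```

```bash
python3 - <<'E'
from h import *
f=shot('wrist','w9');g=shot('scene','s9')
s=r.sense();print(s['eef_pos'],s['tcp_rot'],s['opening'],s['clock'],s['contact_force'])
a=cv2.imread('pics/w9.png');A=cv2.resize(a[110:310,160:350],None,fx=2.1,fy=2.25,interpolation=cv2.INTER_CUBIC)
a=cv2.imread('pics/s9.png');p=proj(g,(595,-139,90)).astype(int)
B=cv2.resize(a[p[1]-45:p[1]+45,p[0]-40:p[0]+40],(400,450),interpolation=cv2.INTER_CUBIC)
cv2.imwrite('pics/z9.png',np.hstack([A[:450],B]))
for q in ['knob','spindle_seat','pack_red']:
  for c in ['scene','wrist']:
    print(q,c,[(np.round(d['point']).tolist(),round(d['conf'],2)) for d in spotter.place_of(q,c)])
E
```

```text
[ 595.78211669 -139.29886023  258.40706429] [ 3.14128834e+00 -5.41564334e-04  2.81407257e-01] 0.33033065771601083 16.5833 [-2.94912485  0.68176793 12.28674606]
knob scene [([597.0, -140.0, 73.0], 0.73)]
knob wrist [([594.0, -138.0, 67.0], 0.68)]
spindle_seat scene [([598.0, -140.0, 65.0], 0.38), ([477.0, 383.0, 14.0], 0.26)]
spindle_seat wrist []
pack_red scene [([685.0, 135.0, 4.0], 0.96), ([168.0, 329.0, 0.0], 0.61), ([593.0, -18.0, 23.0], 0.56)]
pack_red wrist []
```

View pics/z9.png

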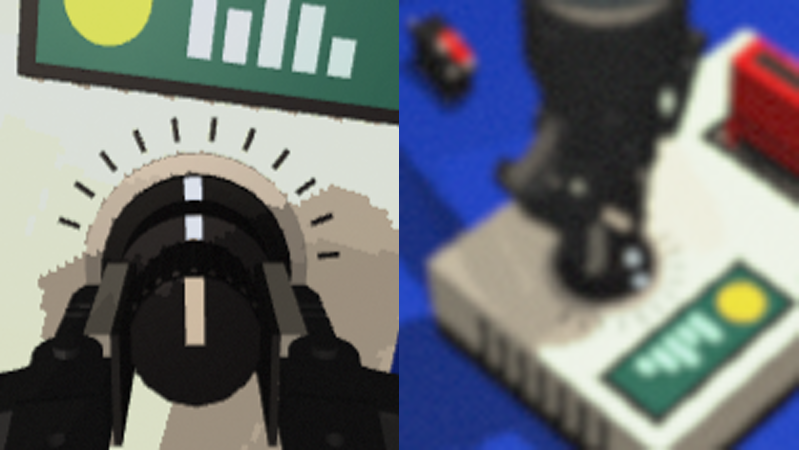

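```bash
python3 - <<'E'
from h import *
f=grab_frame('wrist'); cv2.imwrite('pics/w10.png',cv2.cvtColor(f['img'],cv2.COLOR_RGB2BGR))
d=np.array([np.cos(.28),np.sin(.28)]);c=np.array([594.7,-139.1])
for z in (72,70,68): print('disc edge',z,proj(f,[*(c+25.7*d),z]),'knob skirt edge',proj(f,[*(c+20*d),z+14]),'grip line end',proj(f,[*(c+15*d),z+36]),proj(f,[*c,z+36]))
g=f['img'].astype(int)[:,:,1]
print(list(zip(range(178,292),g[178:292,252])))
E
```

```text
disc edge 72 [253.21584056 190.17237742] knob skirt edge [253.27742693 208.36179143] grip line end [253.40600207 235.2893772 ] [253.37359238 266.69126939]
disc edge 70 [253.20660836 189.24539644] knob skirt edge [253.26666911 207.1279233 ] grip line end [253.39170763 233.47016378] [253.3601738  264.47445601]
disc edge 68 [253.19759251 188.3401384 ] knob skirt edge [253.25618328 205.92524925] grip line end [253.37782886 231.70385084] [253.34713435 262.32027555]
[(178, np.int64(151)), (179, np.int64(192)), (180, np.int64(192)), (181, np.int64(191)), (182, np.int64(189)), (183, np.int64(190)), (184, np.int64(189)), (185, np.int64(186)), (186, np.int64(155)), (187, np.int64(47)), (188, np.int64(114)), (189, np.int64(207)), (190, np.int64(224)), (191, np.int64(224)), (192, np.int64(224)), (193, np.int64(223)), (194, np.int64(223)), (195, np.int64(224)), (196, np.int64(223)), (197, np.int64(224)), (198, np.int64(195)), (199, np.int64(9)), (200, np.int64(8)), (201, np.int64(12)), (202, np.int64(11)), (203, np.int64(10)), (204, np.int64(11)), (205, np.int64(85)), (206, np.int64(177)), (207, 
[... 1118 characters left out ...]
), (259, np.int64(184)), (260, np.int64(185)), (261, np.int64(185)), (262, np.int64(167)), (263, np.int64(89)), (264, np.int64(23)), (265, np.int64(21)), (266, np.int64(21)), (267, np.int64(21)), (268, np.int64(19)), (269, np.int64(20)), (270, np.int64(20)), (271, np.int64(22)), (272, np.int64(22)), (273, np.int64(23)), (274, np.int64(20)), (275, np.int64(21)), (276, np.int64(22)), (277, np.int64(19)), (278, np.int64(19)), (279, np.int64(19)), (280, np.int64(19)), (281, np.int64(19)), (282, np.int64(19)), (283, np.int64(19)), (284, np.int64(18)), (285, np.int64(20)), (286, np.int64(18)), (287, np.int64(19)), (288, np.int64(19)), (289, np.int64(19)), (290, np.int64(66)), (291, np.int64(125))]
```

Disc edge (row ~187), skirt edge (~205) and line end (~263) all match a seat height of 68 mm, which is fully pressed. I'll hand in now.

```bash
python3 - <<'E'
from rig import r
print(r.sign_off()); s=r.sense(); print(s['clock'],s['contact_force'],s['eef_pos'])
E
```

```text
the job is handed in; nothing more can be done
None
the job is handed in; nothing more can be done
```

I put the red pack from the foam block into the charger bay, pressed it to the floor with about 8 N and let go. I then fitted the knob on the D-spindle and pressed the dial in. The job was handed in at about 17 s with the dial still held down; no verdict was reported.

- **Pack:** the network placed it at about (593, -18, 23), against an expected floor height of 23 mm and a measured bay centre of (590.6, -18.4).
- **Knob:** it went down freely until the disc touched near seat height, then sank about 4 mm until it pushed back with about 12 N, against a spring of at most 6 N. The edges in the wrist picture fit a seat about 68 mm up, which is fully in. The white lines are aligned to within a few hundredths of a rad.
- **Disagreement:** the network read the knob's height as 67 mm from the wrist camera but 73 mm from the scene camera. I trusted the wrist view together with the force and the travel.
- **Not checked:** I did not measure the other packs and bench parts again at the end. No unexpected contact showed up along the way.

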